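Sort sealed shim tins by weight

TASK

Some of the three sealed, look-alike tins on the bench are full of steel shims and some are empty: lift them to feel which is which. Lay every full tin flat in the long rectangular tray and every empty one flat in the round pan, lying on the floor of the tray or pan and not on the rim or on one another. Set them down right way up, without dropping or slamming them, and do not disturb the oil filter, the tub and the marker.

Things in the scene. Friction and masses are not known exactly. Their poses are not given: they have to be found in the camera images.
- tin_1_mid (a point): Sealed flat tin 1, 46 x 71 x 23 mm (own x, y, z), one of three that look alike; the lid does not open. The point is its centre, half-way up; its y axis runs along the 71 mm length, z up. An empty tin weighs about 0.09 kg, one filled with steel shims 0.42 to 0.56 kg; nothing but the weight tells which is which, and which and how many are full changes from run to run.
- tin_1: The same tin 1; origin at the centre of its underside.
- tin_2_mid (a point): Sealed flat tin 2, 46 x 71 x 23 mm (own x, y, z), one of three that look alike; the lid does not open. The point is its centre, half-way up; its y axis runs along the 71 mm length, z up. An empty tin weighs about 0.09 kg, one filled with steel shims 0.42 to 0.56 kg; nothing but the weight tells which is which, and which and how many are full changes from run to run.
- tin_2: The same tin 2; origin at the centre of its underside.
- tin_3_mid (a point): Sealed flat tin 3, 46 x 71 x 23 mm (own x, y, z), one of three that look alike; the lid does not open. The point is its centre, half-way up; its y axis runs along the 71 mm length, z up. An empty tin weighs about 0.09 kg, one filled with steel shims 0.42 to 0.56 kg; nothing but the weight tells which is which, and which and how many are full changes from run to run.
- tin_3: The same tin 3; origin at the centre of its underside.
- long_tray: Fixed rectangular steel tray, 270 mm along its own x by 140 mm along its y, 12 mm high (rim about 14 mm), walls 3 mm, flat inner floor 3 mm above the bench. Origin at the centre of its underside. It is for FULL tins; room for two end to end along its x (centres about 62 mm either side of the middle). May stand left or right.
- round_pan: Fixed round steel pan, 240 mm across, 12 mm high (rim about 14 mm), walls 3 mm, flat inner floor 224 mm across, 3 mm above the bench. Origin at the centre of its underside. It is for EMPTY tins; room for two end to end (centres about 52 mm either side of the middle). May stand left or right.
- oil_filter: Bystander: upright oil filter, 69 mm across, 78 mm high, the nearer of two such filters, behind the tins; origin at the centre of its underside.
- grease_tub: Bystander: lidded tub, 71 mm across, 97 mm high, the nearer of two such tubs, behind the tins; origin at the centre of its underside.
- marker: Bystander: thick marker pen lying at the back between filter and tub, 132 mm long along its own y, 16 mm thick; origin at the centre of its underside.
Not all that is in view belongs to the job. Leave any orange look-alike of the round_pan alone.

How it is judged (in metres and radians):
At the end, for the whole second after the job is handed in: Full tins (resting with over 2.5 N) lie in the long tray (centre within 115 mm of its middle lengthwise, 50 mm across), empty ones (under 2.5 N) in the round pan (centre within 90 mm of its middle); all on its floor (centre under 20 mm up), right way up within 0.12 rad, at rest, released (((x of tin_1_mid in the frame of long_tray between -0.115 and 0.115 m and y of tin_1_mid in the frame of long_tray between -0.05 and 0.05 m and z of tin_1_mid in the frame of long_tray below 0.02 m and contact force between tin_1 and long_tray above 2.5 N) or (horizontal distance between tin_1_mid and round_pan below 0.09 m and z of tin_1_mid in the frame of round_pan below 0.02 m and contact force between tin_1 and round_pan between 0.3 and 2.5 N)) and angle between each of tin_1_mid, tin_2_mid, tin_3_mid's own z axis and vertical below 0.12 rad and linear speed of each of tin_1, tin_2, tin_3 below 0.02 m/s and ((x of tin_2_mid in the frame of long_tray between -0.115 and 0.115 m and y of tin_2_mid in the frame of long_tray between -0.05 and 0.05 m and z of tin_2_mid in the frame of long_tray below 0.02 m and contact force between tin_2 and long_tray above 2.5 N) or (horizontal distance between tin_2_mid and round_pan below 0.09 m and z of tin_2_mid in the frame of round_pan below 0.02 m and contact force between tin_2 and round_pan between 0.3 and 2.5 N)) and ((x of tin_3_mid in the frame of long_tray between -0.115 and 0.115 m and y of tin_3_mid in the frame of long_tray between -0.05 and 0.05 m and z of tin_3_mid in the frame of long_tray below 0.02 m and contact force between tin_3 and long_tray above 2.5 N) or (horizontal distance between tin_3_mid and round_pan below 0.09 m and z of tin_3_mid in the frame of round_pan below 0.02 m and contact force between tin_3 and round_pan between 0.3 and 2.5 N))); the robot touches nothing.
It fails at once if a tin is dropped or slammed into the tray or pan (over 45 N) (contact force between any of tin_1, tin_2, tin_3 and long_tray above 45 N or contact force between any of tin_1, tin_2, tin_3 and round_pan above 45 N).
It fails at once if the oil filter, tub or marker is moved over 20 mm (distance of any of oil_filter, grease_tub, marker from where it was at the start of the episode above 0.02 m).
It also fails if it takes over 72 s, if anything falls off the work surface, if the arm or the gripper's body presses on something with over 40 N, if the wrist force passes 120 N, or if a joint passes its speed limit or range.

ROBOT

A 7-joint arm with a two-finger parallel gripper is mounted at the origin on a cart in front of the work surface, level with it; the furniture and walls round the work are solid. World frame = base frame: x ahead of the robot, y to its left, z up, the work surface at z = 0. Lengths are in m, angles in degrees, forces in N, time in s.
With the tool pointing down it reaches from about 0.425 to 0.875 m from the base axis. Payload 4.7 kg.
Tool frame: the origin (TCP) lies between the finger pads; the fingertips stand 19 mm ahead of it and the grasp point (between the pads) is the TCP; x points along the fingers, z is the direction in which the jaws open and shut, and the axes are right-handed (so a half turn about x gives the same grasp; the last joint's range is limited). The gripper opens to 87 mm and grips with 3 to 60 N. Pads are 19 mm wide; open, the fingers measure 117 mm over their backs; the gripper's body (75 mm by 190 mm) begins 51 mm behind the grasp point.
Start: joints at [-74.708, 18.392, -4.016, 83.108, 1.295, 78.541, -3.26], TCP at [0.163, 0.629, 0.242] pointing down, gripper open.
Joint ranges: [-163.93, 163.93], [-17.29, 119.83], [-79.2, 71.16], [3.27, 140.29], [-89.18, 269.18], [5.43, 117.66], [-154.24, 154.24]. Speed limits (degrees/s): [147.25, 147.25, 180, 180, 180, 180, 180].

INTERFACE

Orientations are given as [roll, pitch, yaw] about the fixed x, y, z axes, in that order (R = Rz(yaw) Ry(pitch) Rx(roll)).
In Python, from cell import monitor, read_camera, camera_model, env, regions_of gives the robot as it stands. The module is installed in compiled form; this text tells all that it offers.
- The arm moves only by the tool step_arm, never from a script. Its argument "deltas" is a list of rows, each a list of 5 numbers: the gripper's target within -1 to 1 (fully open at 1, half-way at 0, shut at -1), then the shift along the tool's x, y, z in m, then the turn about the tool's x in degrees. A call has 1 to 12 rows; each row is the pose to reach, as a shift and turn from the pose commanded when the call began, along the tool's axes at that moment; what a row does not reach only later rows make up. A row lasts 1/8 s, in which the tool goes at most 62.5 mm and 10.7 degrees, less where a joint would pass 70% of its speed; a pose out of reach is approached as far as the arm can. A call with a gripper value outside its range is refused whole. The fingers move at their own pace and stop on an object; "newtons" is the grip in N (left out, the last holds). Time passes only in rows, so rows that repeat a pose let the fingers close. It gives the time, the measured TCP pose, the force and the opening at its end, in the units of the state.
- monitor.get_obs(): the state, without advancing time (a new reading comes with each control period).
- read_camera(name): name is "scene" or "top"; returns (picture, depth): 400x640x3 uint8, red, green, blue; 400x640 float32, m along the optical axis (not along the pixel's ray), 0 where there is no reading.
- camera_model(name): a dict with "fx", "fy", "cx", "cy" (pixels), "xyz" and "attitude" of the camera in the world. Camera axes: x right, y down, z forward; pixel columns grow to the right and rows downward; lengths in m; the calibration is good to about 2 mm. A picture is of the moment at which its call begins. camera_model takes no time and is no camera call.
- env.sign_off(): hands the job in, once; it reports no verdict.
Trained networks look in the newest picture that a camera, given by its name, has taken for a name from the list of things; names that differ only in an ending like _2 or _b are one class to them, and where a whole thing is asked for, a point or a joint stands for the part that bears it (a point fixed in the world has none). Each returns a list of dicts, best first, with "p" (0 to 1); they miss things now and then, are a little off and sometimes report something else, mostly with a low value. They report only what shows in the picture. A call takes as long as a camera call. They do not tell look-alikes from the thing itself.
- regions_of(camera, thing): "pixels" (400x640 bool, what is visible of it) and "pixel" ([column, row] in pixels, amid what is visible of it).
The state is a dict: "time_s": time; "qpos": joint angles; "joint_velocities": joint speeds; "effort": joint torques, N m; "tool_pos": TCP position; "tool_rot": TCP orientation; "force": force on the tool from outside, world axes, zero at the start; "wrist_torque": the same for the moment, N m; "grip_width": finger opening in m.
Only numpy, scipy, OpenCV 4.12 (cv2) and the standard library are available. Lean on these libraries where they do the work, as an engineer would, in place of code of your own. Each camera call takes 0.05 s, during which the arm holds its last target. There are 200 camera calls.

## Working session

There is one attempt and no reset: what is moved stays moved. The work goes in short steps, Python scripts to look and compute and a tool call to move; the robot and the scene stay as the last step left them, time stands still between calls to the robot, and variables do not carry over. Pictures are saved under pics/ and viewed, about 8 in all and at most 12, crops included, and the job is handed in when it is done.

Besides the shell and the picture viewer there is one more tool, called as name([rows], argument=value, ...), one row to a line, values as JSON. step_arm: Moves the arm, as the interface text tells. Its arguments: {"type":"object","properties":{"deltas":{"type":"array"},"newtons":{"type":"number"}},"required":["deltas"]}

```bash
mkdir -p pics; cat > h.py <<'E'
import numpy as np, cv2
from scipy.spatial.transform import Rotation as R
from cell import monitor, read_camera, camera_model, env, regions_of
def rot(a):
    a=np.array(a,float)
    if a.shape==(3,3): return a
    if a.size==4: return R.from_quat(a).as_matrix()
    return R.from_euler('xyz',a.ravel(),degrees=True).as_matrix()
def cloud(cam,d):
    m=camera_model(cam); v,u=np.indices(d.shape)
    p=np.stack([(u-m['cx'])/m['fx']*d,(v-m['cy'])/m['fy']*d,d],-1)
    return p@rot(m['attitude']).T+np.array(m['xyz'])
def rect(P):
    c,s,a=cv2.minAreaRect((P[:,:2]*1000).astype(np.float32)); return np.round(c,1),np.round(s,1),round(a,1)
E
python3 - <<'E'
from h import *
print(camera_model('top'),camera_model('scene'))
print(monitor.get_obs())
for c in ['top','scene']:
    p,d=read_camera(c); cv2.imwrite(f'pics/{c}0.png',p[:,:,::-1]); W=cloud(c,d)
    np.save(c+'0.npy',W)
    for t in ['tin_1','long_tray','round_pan','oil_filter','grease_tub','marker']:
        for r in regions_of(c,t):
            if r['p']<.2: continue
            Q=W[r['pixels']&(d>0)]
            if len(Q)<10: continue
            z=np.percentile(Q[:,2],90); T=Q[abs(Q[:,2]-z)<.006]
            print(c,t,round(r['p'],2),r['pixel'],len(Q),'z',round(z,3),*rect(Q),'top',*rect(T))
E
```

```text
{'fx': 508.4042632407925, 'fy': 508.4042632407925, 'cx': 316.1585450426018, 'cy': 198.9570021475731, 'xyz': array([ 0.28108855, -0.1263865 ,  1.81462587]), 'attitude': array([-1.69528465e+02, -1.34699336e-01, -8.90734186e+01])} {'fx': 419.69713339731413, 'fy': 419.69713339731413, 'cx': 319.57719004189767, 'cy': 200.23220678641425, 'xyz': array([0.43597125, 0.54240025, 1.37566618]), 'attitude': array([-152.48996768,    0.77672508, -167.63572146])}
{'time_s': 0.0, 'qpos': array([-74.70744376,  18.44096825,  -4.01527799,  83.17366599,
         1.29395878,  78.54145082,  -3.26033612]), 'joint_velocities': array([ 0.11004417, -0.012192  , -0.05338224,  0.03812096,  0.00688574,
       -0.0472148 ,  0.06158956]), 'effort': array([-1.84209252e-04, -4.91290176e+01, -4.03961884e-01, -3.12520552e+01,
       -6.40130485e-02,  4.37717128e-02,  1.76431108e-04]), 'tool_pos': array([0.16249471, 0.62883116, 0.24045064]), 'tool_rot': array([-177.53622685,   89.88899604, -102.01984523]), 'force': array([-0.44149534,  0.0874801 , -0.19879307]), 'wrist_torque': array([-0.03410678,  0.04032539, -0.0554341
[... 1631 characters left out ...]
g_tray 0.96 [315.7, 343.7] 4307 z 0.011 [519.5 342. ] [149.8 281.1] 86.0 top [517.9 343.4] [146.7 275.3] 86.0
scene round_pan 0.9 [375.3, 104.9] 2096 z 0.009 [ 465.9 -636.6] [241.8 242.5] 19.4 top [ 465.1 -637.2] [241.  239.7] 10.8
scene round_pan 0.63 [351.4, 163.8] 2709 z 0.01 [ 517.8 -336.5] [246.5 246.2] 62.2 top [ 516.9 -336.1] [241.1 241.6] 40.5
scene round_pan 0.31 [261.6, 239.8] 152 z 0.018 [786.2  34.1] [125.9  20.7] 84.5 top [783.7  34.3] [125.8  14.7] 85.0
scene oil_filter 0.98 [242.6, 284.4] 463 z 0.08 [775.7 209.5] [65.2 92.6] 20.4 top [772.2 220.8] [60.1 59.3] 17.2
scene marker 0.59 [257.7, 236.2] 126 z 0.019 [785.5  32.8] [123.3  18.2] 83.6 top [783.4  33. ] [123.3  14. ] 83.8
```

View pics/top0.png

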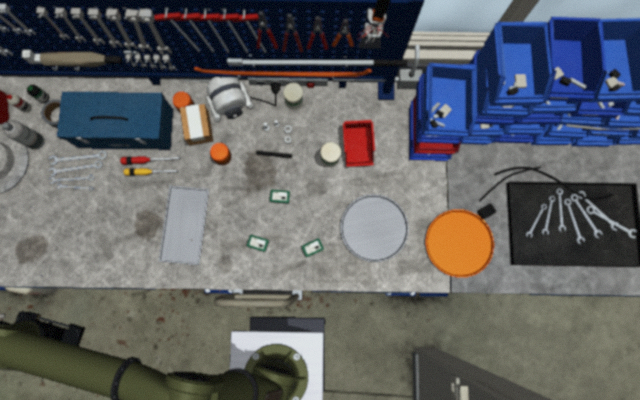

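View pics/scene0.png

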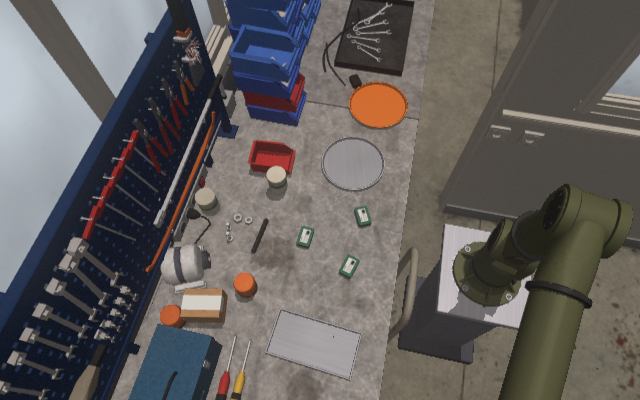

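The top view shows three green tins at about (258,243), (280,197) and (312,247). The long tray is at (183,225), the steel pan at (375,228), and the orange decoy pan at (459,243). Both cameras agree to about 2 mm, so I'll start moving.

```bash
cat > go.py <<'E'
import sys; from h import *
# args: x y z jawangle -> delta in tool axes from measured pose
x,y,z,a=map(float,sys.argv[1:5]); o=monitor.get_obs(); r=rot(o['tool_rot'])
b=np.degrees(np.arctan2(r[1,2],r[0,2])); t=b-a
print('t',o['time_s'],'pos',o['tool_pos'],'jaw',round(b,1),'F',o['force'],'w',o['grip_width'],'q',np.round(o['qpos'],0))
print('delta',np.round(r.T@(np.array([x,y,z])-o['tool_pos']),4),'turn',round(t,1))
E
python3 go.py .4545 .0788 .10 -17
```

```text
t 0.7 pos [0.16259733 0.62934874 0.24159615] jaw 75.5 F [ 0.83819717  0.34999397 -0.16740165] w 0.08717951897040827 q [-75.  18.  -4.  83.   1.  79.  -3.]
delta [ 0.1416 -0.4203 -0.4601] turn 92.5
```

step_arm([
  [1, 0.142, -0.42, -0.46, 92.5],
  [1, 0.142, -0.42, -0.46, 92.5],
  [1, 0.142, -0.42, -0.46, 92.5],
  [1, 0.142, -0.42, -0.46, 92.5],
  [1, 0.142, -0.42, -0.46, 92.5],
  [1, 0.142, -0.42, -0.46, 92.5],
  [1, 0.142, -0.42, -0.46, 92.5],
  [1, 0.142, -0.42, -0.46, 92.5],
  [1, 0.142, -0.42, -0.46, 92.5],
  [1, 0.142, -0.42, -0.46, 92.5],
  [1, 0.142, -0.42, -0.46, 92.5],
  [1, 0.142, -0.42, -0.46, 92.5],
], newtons=30)

```text
time_s: 2.2
tool_pos: [0.4543, 0.0787, 0.0995]
tool_rot: [159.7, 90.0, 142.6]
force: [-0.6, 0.5, 0.6]
grip_width: 0.0868
```

```bash
python3 go.py .4545 .0788 .0235 -17
```

```text
t 2.2 pos [0.45426247 0.07868148 0.09954772] jaw -17.1 F [-0.61482832  0.48531277  0.64018529] w 0.08683089573763109 q [-42.   2.  30. 120.  -1.  59. -29.]
delta [0.076  0.0002 0.0002] turn -0.1
```

step_arm([
  [1, 0.04, 0, 0, 0],
  [1, 0.065, 0, 0, 0],
  [1, 0.076, 0, 0, 0],
  [1, 0.076, 0, 0, 0],
  [-1, 0.076, 0, 0, 0],
  [-1, 0.076, 0, 0, 0],
  [-1, 0.076, 0, 0, 0],
  [-1, 0.076, 0, 0, 0],
  [-1, 0.076, 0, 0, 0],
  [-1, 0.076, 0, 0, 0],
])

```text
time_s: 3.45
tool_pos: [0.4547, 0.0788, 0.0237]
tool_rot: [18.9, 89.9, 2.0]
force: [0.8, -0.6, 0.2]
grip_width: 0.0456
```

step_arm([
  [-1, -0.01, 0, 0, 0],
  [-1, -0.03, 0, 0, 0],
  [-1, -0.05, 0, 0, 0],
  [-1, -0.065, 0, 0, 0],
  [-1, -0.076, 0, 0, 0],
  [-1, -0.076, 0, 0, 0],
  [-1, -0.076, 0, 0, 0],
  [-1, -0.076, 0, 0, 0],
  [-1, -0.076, 0, 0, 0],
])

```text
time_s: 4.58
tool_pos: [0.4539, 0.0788, 0.0991]
tool_rot: [-133.6, 89.9, -150.6]
force: [0.9, -0.8, -5.1]
grip_width: 0.046
```

```bash
echo tray; python3 go.py .455 .348 .11 86; echo pan;python3 go.py .465 -.336 .11 -90
```

```text
tray
t 4.575 pos [0.45388753 0.07882299 0.09909607] jaw -17.0 F [ 0.86430546 -0.81002169 -5.07443877] w 0.046005010061441004 q [-42.   2.  30. 120.  -1.  59. -29.]
delta [-0.011   0.2578 -0.0776] turn -103.0
pan
t 4.575 pos [0.45388753 0.07882299 0.09909607] jaw -17.0 F [ 0.86430546 -0.81002169 -5.07443877] w 0.046005010061441004 q [-42.   2.  30. 120.  -1.  59. -29.]
delta [-0.0107 -0.3935  0.1318] turn 73.0
```

step_arm([
  [-1, -0.003, 0.012, -0.004, -10],
  [-1, -0.006, 0.04, -0.015, -20],
  [-1, -0.011, 0.07, -0.026, -30],
  [-1, -0.011, 0.1, -0.037, -40],
  [-1, -0.011, 0.13, -0.048, -50],
  [-1, -0.011, 0.16, -0.058, -60],
  [-1, -0.011, 0.19, -0.069, -70],
  [-1, -0.011, 0.22, -0.08, -80],
  [-1, -0.011, 0.242, -0.089, -90],
  [-1, -0.011, 0.254, -0.093, -100],
  [-1, -0.011, 0.254, -0.093, -103],
  [-1, -0.011, 0.254, -0.093, -103],
])

```text
time_s: 6.08
tool_pos: [0.4392, 0.3489, 0.1099]
tool_rot: [145.8, 89.9, -128.2]
force: [0.4, 0.2, -5.4]
grip_width: 0.0453
```

```bash
python3 go.py .4392 .3494 .0275 86
```

```text
t 6.075 pos [0.4392388  0.34889962 0.10992394] jaw 86.0 F [ 0.39814327  0.18596756 -5.35050703] w 0.045329232650881235 q [-52.  14.  12. 105.  -3.  62.  47.]
delta [0.0824 0.     0.0006] turn -0.0
```

Descend, ending slowly, and read the force before releasing.

step_arm([
  [-1, 0.02, 0, 0, 0],
  [-1, 0.045, 0, 0, 0],
  [-1, 0.065, 0, 0, 0],
  [-1, 0.073, 0, 0, 0],
  [-1, 0.077, 0, 0, 0],
  [-1, 0.079, 0, 0, 0],
  [-1, 0.081, 0, 0, 0],
  [-1, 0.0825, 0, 0, 0],
  [-1, 0.0825, 0, 0, 0],
  [-1, 0.0825, 0, 0, 0],
])

```text
time_s: 7.32
tool_pos: [0.4396, 0.3491, 0.0282]
tool_rot: [-39.7, 90.0, 46.3]
force: [0.4, -0.2, -5.5]
grip_width: 0.0457
```

step_arm([
  [-1, 0.0005, 0, 0, 0],
  [-1, 0.001, 0, 0, 0],
  [-1, 0.0013, 0, 0, 0],
  [-1, 0.0013, 0, 0, 0],
])

```text
time_s: 7.82
tool_pos: [0.4395, 0.349, 0.0268]
tool_rot: [-40.2, 90.0, 45.8]
force: [0.5, 0.8, -5.8]
grip_width: 0.0456
```

step_arm([
  [-1, 0.0003, 0, 0, 0],
  [-1, 0.0006, 0, 0, 0],
  [-1, 0.0006, 0, 0, 0],
  [1, 0.0006, 0, 0, 0],
  [1, 0.0006, 0, 0, 0],
  [1, 0.0006, 0, 0, 0],
  [1, 0.0006, 0, 0, 0],
  [1, 0.0006, 0, 0, 0],
])

```text
time_s: 8.82
tool_pos: [0.4395, 0.3491, 0.0262]
tool_rot: [-42.0, 90.0, 44.1]
force: [-1.3, 0.8, 0.6]
grip_width: 0.0843
```

step_arm([
  [1, -0.03, 0, 0, 0],
  [1, -0.075, 0, 0, 0],
  [1, -0.085, 0, 0, 0],
  [1, -0.085, 0, 0, 0],
])

```text
time_s: 9.32
tool_pos: [0.4397, 0.3493, 0.1117]
tool_rot: [-36.2, 89.9, 49.9]
force: [0.2, -0.6, -0.3]
grip_width: 0.0872
```

```bash
python3 go.py .6225 .0055 .10 -4;python3 go.py .4418 -.1146 .10 25
```

```text
t 9.325 pos [0.43969855 0.3493075  0.11167545] jaw 86.0 F [ 0.16052675 -0.6081643  -0.34413718] w 0.08717420195710146 q [-52.  13.  12. 105.  -3.  62.  47.]
delta [ 0.0115 -0.2062 -0.3303] turn 90.0
t 9.325 pos [0.43969855 0.3493075  0.11167545] jaw 86.0 F [ 0.16052675 -0.6081643  -0.34413718] w 0.08717420195710146 q [-52.  13.  12. 105.  -3.  62.  47.]
delta [ 0.0111 -0.0343 -0.4627] turn 61.0
```

Tin C next.

step_arm([
  [1, 0.0115, -0.206, -0.33, 90],
  [1, 0.0115, -0.206, -0.33, 90],
  [1, 0.0115, -0.206, -0.33, 90],
  [1, 0.0115, -0.206, -0.33, 90],
  [1, 0.0115, -0.206, -0.33, 90],
  [1, 0.0115, -0.206, -0.33, 90],
  [1, 0.0115, -0.206, -0.33, 90],
  [1, 0.0115, -0.206, -0.33, 90],
  [1, 0.0115, -0.206, -0.33, 90],
  [1, 0.0115, -0.206, -0.33, 90],
  [1, 0.0115, -0.206, -0.33, 90],
])

```text
time_s: 10.7
tool_pos: [0.6214, 0.0055, 0.0986]
tool_rot: [-162.2, 89.9, -166.1]
force: [0.0, -0.9, 0.5]
grip_width: 0.087
```

```bash
python3 go.py .6225 .0055 .0235 -4
```

```text
t 10.7 pos [0.62139105 0.00550984 0.09861551] jaw -3.9 F [ 0.0052934  -0.86768574  0.45245523] w 0.08702122194030851 q [-32.  24.  37.  98. -16.  63.   5.]
delta [0.0751 0.0001 0.0012] turn 0.1
```

step_arm([
  [1, 0.04, 0, 0.001, 0],
  [1, 0.065, 0, 0.001, 0],
  [1, 0.075, 0, 0.001, 0],
  [1, 0.075, 0, 0.001, 0],
  [-1, 0.075, 0, 0.001, 0],
  [-1, 0.075, 0, 0.001, 0],
  [-1, 0.075, 0, 0.001, 0],
  [-1, 0.075, 0, 0.001, 0],
  [-1, 0.075, 0, 0.001, 0],
  [-1, 0.075, 0, 0.001, 0],
])

```text
time_s: 11.95
tool_pos: [0.6235, 0.0055, 0.0249]
tool_rot: [6.6, 89.9, 2.6]
force: [1.8, -0.3, -0.1]
grip_width: 0.0456
```

step_arm([
  [-1, -0.01, 0, 0, 0],
  [-1, -0.03, 0, 0, 0],
  [-1, -0.05, 0, 0, 0],
  [-1, -0.065, 0, 0, 0],
  [-1, -0.076, 0, 0, 0],
  [-1, -0.076, 0, 0, 0],
  [-1, -0.076, 0, 0, 0],
  [-1, -0.076, 0, 0, 0],
  [-1, -0.076, 0, 0, 0],
])

```text
time_s: 13.08
tool_pos: [0.6227, 0.0054, 0.1001]
tool_rot: [-163.7, 89.9, -167.6]
force: [-0.6, -0.2, -4.2]
grip_width: 0.0459
```

```bash
echo tray; python3 go.py .587 .339 .11 86; echo pan;python3 go.py .569 -.336 .11 -90
```

```text
tray
t 13.075 pos [0.62268995 0.00539349 0.10006608] jaw -4.0 F [-0.56799405 -0.18445765 -4.17542953] w 0.04589302705174384 q [-32.  24.  37.  98. -16.  64.   5.]
delta [-0.01    0.3303 -0.0588] turn -90.0
pan
t 13.075 pos [0.62268995 0.00539349 0.10006608] jaw -4.0 F [-0.56799405 -0.18445765 -4.17542953] w 0.04589302705174384 q [-32.  24.  37.  98. -16.  64.   5.]
delta [-0.0098 -0.3443 -0.0298] turn 86.0
```

step_arm([
  [-1, -0.003, 0.015, -0.002, -8],
  [-1, -0.006, 0.045, -0.006, -17],
  [-1, -0.01, 0.085, -0.012, -26],
  [-1, -0.01, 0.125, -0.018, -35],
  [-1, -0.01, 0.165, -0.024, -45],
  [-1, -0.01, 0.205, -0.03, -55],
  [-1, -0.01, 0.245, -0.036, -65],
  [-1, -0.01, 0.28, -0.042, -74],
  [-1, -0.01, 0.31, -0.047, -82],
  [-1, -0.01, 0.325, -0.05, -88],
  [-1, -0.01, 0.33, -0.051, -90],
  [-1, -0.01, 0.33, -0.051, -90],
])

```text
time_s: 14.58
tool_pos: [0.5952, 0.3375, 0.1103]
tool_rot: [160.3, 89.9, -113.7]
force: [0.9, -0.5, -4.8]
grip_width: 0.0457
```

```bash
python3 go.py .595 .3386 .0285 86
```

```text
t 14.575 pos [0.59515018 0.33749051 0.11027038] jaw 85.9 F [ 0.87465731 -0.49866077 -4.82465313] w 0.04570308024427156 q [-42.  28.  14.  87.  -7.  66.  59.]
delta [0.0818 0.0002 0.0012] turn -0.1
```

step_arm([
  [-1, 0.02, 0, 0.001, 0],
  [-1, 0.045, 0, 0.001, 0],
  [-1, 0.065, 0, 0.001, 0],
  [-1, 0.073, 0, 0.001, 0],
  [-1, 0.077, 0, 0.001, 0],
  [-1, 0.079, 0, 0.001, 0],
  [-1, 0.081, 0, 0.001, 0],
  [-1, 0.0815, 0, 0.001, 0],
  [-1, 0.082, 0, 0.001, 0],
  [-1, 0.082, 0, 0.001, 0],
])

```text
time_s: 15.82
tool_pos: [0.5952, 0.3393, 0.0288]
tool_rot: [-48.2, 90.0, 37.8]
force: [1.3, -0.3, -4.2]
grip_width: 0.0454
```

step_arm([
  [-1, 0.0004, 0, 0, 0],
  [-1, 0.0008, 0, 0, 0],
  [-1, 0.0011, 0, 0, 0],
  [-1, 0.0011, 0, 0, 0],
])

```text
time_s: 16.32
tool_pos: [0.5952, 0.3392, 0.0279]
tool_rot: [-9.6, 90.0, 76.4]
force: [-1.7, 0.4, -2.2]
grip_width: 0.0458
```

Contact has started (load is falling), so I'll ease down, release and lift.

step_arm([
  [-1, 0.0003, 0, 0, 0],
  [-1, 0.0003, 0, 0, 0],
  [1, 0.0003, 0, 0, 0],
  [1, 0.0003, 0, 0, 0],
  [1, 0.0003, 0, 0, 0],
  [1, 0.0003, 0, 0, 0],
  [1, 0.0003, 0, 0, 0],
])

```text
time_s: 17.2
tool_pos: [0.5952, 0.3392, 0.0273]
tool_rot: [-64.0, 90.0, 22.0]
force: [0.1, -0.4, -0.2]
grip_width: 0.0847
```

step_arm([
  [1, -0.03, 0, 0, 0],
  [1, -0.075, 0, 0, 0],
  [1, -0.085, 0, 0, 0],
  [1, -0.085, 0, 0, 0],
])

```text
time_s: 17.7
tool_pos: [0.5955, 0.3394, 0.113]
tool_rot: [-47.0, 89.9, 39.0]
force: [0.0, -0.0, -0.3]
grip_width: 0.0871
```

```bash
python3 go.py .4418 -.1146 .10 25
```

```text
t 17.7 pos [0.59546714 0.3394059  0.11295026] jaw 86.0 F [ 0.04181784 -0.01546266 -0.27127367] w 0.08707381843792754 q [-42.  28.  14.  87.  -7.  67.  59.]
delta [ 0.0123  0.1218 -0.4636] turn 61.0
```

step_arm([
  [1, 0.012, 0.122, -0.4635, 61],
  [1, 0.012, 0.122, -0.4635, 61],
  [1, 0.012, 0.122, -0.4635, 61],
  [1, 0.012, 0.122, -0.4635, 61],
  [1, 0.012, 0.122, -0.4635, 61],
  [1, 0.012, 0.122, -0.4635, 61],
  [1, 0.012, 0.122, -0.4635, 61],
  [1, 0.012, 0.122, -0.4635, 61],
  [1, 0.012, 0.122, -0.4635, 61],
  [1, 0.012, 0.122, -0.4635, 61],
  [1, 0.012, 0.122, -0.4635, 61],
])

```text
time_s: 19.08
tool_pos: [0.4414, -0.1134, 0.0998]
tool_rot: [158.9, 89.9, -176.0]
force: [0.1, 0.2, 0.1]
grip_width: 0.0871
```

```bash
python3 go.py .4418 -.1146 .024 25.5
```

```text
t 19.075 pos [ 0.44136078 -0.11335548  0.09975097] jaw 25.2 F [0.06377902 0.20657797 0.0522912 ] w 0.08708476057292845 q [-27.   1.  39. 120.  -1.  59.  37.]
delta [ 0.0758 -0.0013 -0.0001] turn -0.3
```

step_arm([
  [1, 0.04, -0.001, 0, 0],
  [1, 0.065, -0.001, 0, 0],
  [1, 0.076, -0.001, 0, 0],
  [1, 0.076, -0.001, 0, 0],
  [-1, 0.076, -0.001, 0, 0],
  [-1, 0.076, -0.001, 0, 0],
  [-1, 0.076, -0.001, 0, 0],
  [-1, 0.076, -0.001, 0, 0],
  [-1, 0.076, -0.001, 0, 0],
  [-1, 0.076, -0.001, 0, 0],
])

```text
time_s: 20.32
tool_pos: [0.4417, -0.1156, 0.0244]
tool_rot: [62.6, 90.0, 87.6]
force: [-1.2, -0.5, 2.5]
grip_width: 0.0457
```

step_arm([
  [-1, -0.01, 0, 0, 0],
  [-1, -0.03, 0, 0, 0],
  [-1, -0.05, 0, 0, 0],
  [-1, -0.065, 0, 0, 0],
  [-1, -0.076, 0, 0, 0],
  [-1, -0.076, 0, 0, 0],
  [-1, -0.076, 0, 0, 0],
  [-1, -0.076, 0, 0, 0],
  [-1, -0.076, 0, 0, 0],
])

```text
time_s: 21.45
tool_pos: [0.4414, -0.1156, 0.0998]
tool_rot: [164.7, 89.9, -170.3]
force: [0.5, -0.5, -0.8]
grip_width: 0.0455
```

```bash
echo tray; python3 go.py .517 .344 .11 86; echo pan;python3 go.py .517 -.3355 .11 -25
```

```text
tray
t 21.45 pos [ 0.44136873 -0.11563537  0.09984042] jaw 25.0 F [ 0.46124062 -0.50402244 -0.82650662] w 0.04552917004731143 q [-27.   1.  39. 120.  -1.  59.  38.]
delta [-0.0103  0.3846  0.2629] turn -61.0
pan
t 21.45 pos [ 0.44136873 -0.11563537  0.09984042] jaw 25.0 F [ 0.46124062 -0.50402244 -0.82650662] w 0.04552917004731143 q [-27.   1.  39. 120.  -1.  59.  38.]
delta [-0.0102 -0.2312 -0.0244] turn 50.0
```

step_arm([
  [-1, -0.003, -0.01, -0.001, 4],
  [-1, -0.006, -0.035, -0.004, 9],
  [-1, -0.01, -0.065, -0.007, 15],
  [-1, -0.01, -0.095, -0.01, 21],
  [-1, -0.01, -0.125, -0.013, 27],
  [-1, -0.01, -0.155, -0.016, 33],
  [-1, -0.01, -0.185, -0.019, 39],
  [-1, -0.01, -0.21, -0.022, 44],
  [-1, -0.01, -0.225, -0.024, 48],
  [-1, -0.01, -0.231, -0.024, 50],
  [-1, -0.01, -0.231, -0.024, 50],
  [-1, -0.01, -0.231, -0.024, 50],
])

```text
time_s: 22.95
tool_pos: [0.5176, -0.3345, 0.1101]
tool_rot: [130.4, 90.0, 105.5]
force: [-0.0, 0.1, -0.9]
grip_width: 0.0459
```

```bash
python3 go.py .517 -.3355 .0285 -25
```

```text
t 22.95 pos [ 0.51761468 -0.33450892  0.11009142] jaw -24.9 F [-0.00998547  0.09116748 -0.92243472] w 0.04586387678173706 q [ -9.  26.  49.  98. -22.  65.  22.]
delta [ 0.0816 -0.0012 -0.0001] turn 0.1
```

step_arm([
  [-1, 0.02, 0, 0, 0],
  [-1, 0.045, 0, 0, 0],
  [-1, 0.065, 0, 0, 0],
  [-1, 0.073, 0, 0, 0],
  [-1, 0.077, 0, 0, 0],
  [-1, 0.079, 0, 0, 0],
  [-1, 0.081, 0, 0, 0],
  [-1, 0.0815, 0, 0, 0],
  [-1, 0.082, 0, 0, 0],
  [-1, 0.082, 0, 0, 0],
])

```text
time_s: 24.2
tool_pos: [0.5177, -0.3351, 0.0284]
tool_rot: [28.3, 90.0, 3.3]
force: [-0.4, 0.3, -0.8]
grip_width: 0.0459
```

step_arm([
  [-1, 0.0004, 0, 0, 0],
  [-1, 0.0008, 0, 0, 0],
  [-1, 0.0011, 0, 0, 0],
  [-1, 0.0011, 0, 0, 0],
])

```text
time_s: 24.7
tool_pos: [0.5176, -0.3351, 0.0274]
tool_rot: [81.0, 90.0, 56.0]
force: [-1.2, 0.5, 2.2]
grip_width: 0.0459
```

In contact with the pan floor. Release and lift clear.

step_arm([
  [1, 0, 0, 0, 0],
  [1, 0, 0, 0, 0],
  [1, 0, 0, 0, 0],
  [1, 0, 0, 0, 0],
  [1, 0, 0, 0, 0],
])

```text
time_s: 25.32
tool_pos: [0.5176, -0.3351, 0.0271]
tool_rot: [45.0, 90.0, 20.0]
force: [0.2, -0.1, -0.4]
grip_width: 0.0843
```

step_arm([
  [1, -0.03, 0, 0, 0],
  [1, -0.075, 0, 0, 0],
  [1, -0.13, 0, 0, 0],
  [1, -0.13, 0.08, 0.08, 0],
  [1, -0.13, 0.13, 0, 0],
  [1, -0.13, 0.18, 0, 0],
  [1, -0.13, 0.23, 0, 0],
  [1, -0.13, 0.25, 0, 0],
  [1, -0.13, 0.25, 0, 0],
])

```text
time_s: 26.45
tool_pos: [0.6242, -0.105, 0.1567]
tool_rot: [131.4, 90.0, 106.7]
force: [-0.7, -0.1, 0.9]
grip_width: 0.0871
```

```bash
python3 - <<'E'
from h import *
for c in ['top','scene']:
    p,d=read_camera(c); W=cloud(c,d)
    if c=='top': cv2.imwrite('pics/top1.png',cv2.resize(p[80:320,120:520,::-1],(800,480)))
    for t in ['tin_1','oil_filter','grease_tub','marker']:
        for r in regions_of(c,t):
            if r['p']<.3: continue
            Q=W[r['pixels']&(d>0)]
            if len(Q)<10: continue
            z=np.percentile(Q[:,2],90); T=Q[abs(Q[:,2]-z)<.006]
            print(c,t,round(r['p'],2),len(Q),'z',round(z,3),'top',*rect(T))
print(monitor.get_obs()['force'],monitor.get_obs()['tool_pos'])
E
```

```text
top tin_1 0.83 271 z 0.032 top [594.8 340.9] [44.8 68.2] 88.2
top tin_1 0.74 297 z 0.031 top [440.6 350.2] [46.3 71. ] 85.0
top tin_1 0.69 253 z 0.031 top [ 516.4 -332.2] [67.5 45.6] 67.6
top oil_filter 0.9 333 z 0.083 top [768.6 219. ] [59.4 57.7] 45.3
top grease_tub 0.83 280 z 0.103 top [ 772.9 -179.3] [67.1 54.2] 39.4
top marker 0.63 114 z 0.021 top [780.9  33.8] [114.1  12.9] 85.3
top marker 0.5 3421 z 0.012 top [ 516.1 -335. ] [242.2 240. ] 42.8
scene tin_1 0.81 383 z 0.029 top [443.1 351.1] [45.6 70.4] 86.1
scene tin_1 0.68 382 z 0.029 top [598.7 341.4] [45.7 69.6] 86.0
scene tin_1 0.45 184 z 0.029 top [ 518.7 -329.7] [64.3 45.7] 66.7
scene oil_filter 0.96 470 z 0.08 top [772.1 221.2] [60.7 59.2] 72.1
scene grease_tub 0.76 461 z 0.099 top [ 775.3 -171.7] [60.1 72.3] 35.3
scene marker 0.56 194 z 0.017 top [782.5  32. ] [130.1  16.5] 84.4
scene marker 0.39 384 z 0.029 top [598.7 341.4] [45.7 69.6] 86.0
[-0.48074565 -0.35226536  0.25729118] [ 0.6230084  -0.1092286   0.15725282]
```

View pics/top1.png

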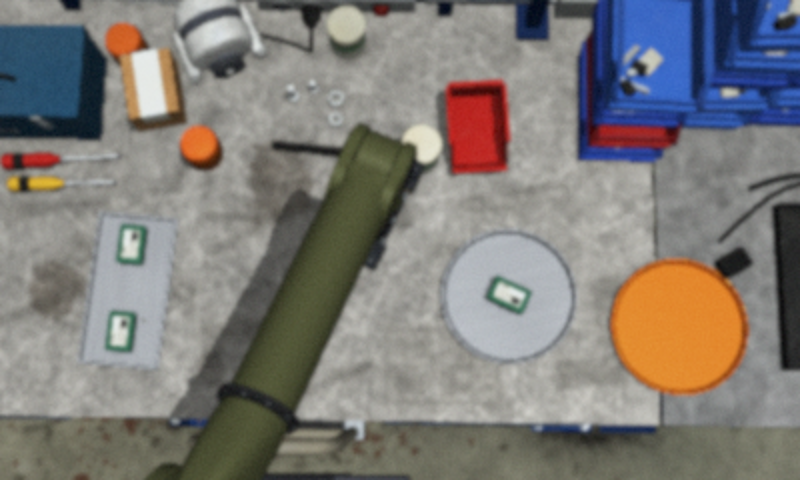

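The crop shows two tins flat in the tray, at (131,244) and (120,331), and one flat in the steel pan at (509,294). The orange pan, filter, tub and marker are in place, and the arm hides part of the tub.

```bash
python3 -c "
from h import *
print(monitor.get_obs()['time_s'],abs(monitor.get_obs()['joint_velocities']).max()); print(env.sign_off())"
```

```text
26.95 0.25301459989427844
the job is handed in; nothing more can be done
None
```

All three tins are sorted and the job is handed in at about 27 s of the 72 s allowed. I lifted each tin to feel its weight before placing it.

| Tin (start position x, y) | Lift force | Verdict | Placed |
|---|---|---|---|
| (0.455, 0.079) m | about 5.1 N | full | long tray |
| (0.623, 0.006) m | about 4.2–4.8 N | full | long tray |
| (0.442, −0.115) m | about 0.8–0.9 N | empty | steel round pan |

- **Tins:** The last pictures from both cameras show the two full tins about 78 mm either side of the tray's middle. The empty one is within about 7 mm of the pan's centre. All three lie flat on the floors, with tops about 5–6 mm above the tray and pan readings plus the usual few millimetres of camera offset. Each was lowered to light contact before release, with no force spike.
- **Gripper:** It is open and clear of everything, and the wrist force is near zero.
- **Bystanders:** The oil filter and marker read within 2–3 mm of the start.
- **Disagreement:** The grease tub read about 9 mm off in the top view and was partly hidden by the arm. The side camera had no starting reading for it to compare with. I put this down to the arm hiding it, since the arm never worked near it, but I did not re-check with the arm moved away.

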